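Run the specimen dish into the bench reader

ROBOT

A 6-joint arm with a two-finger parallel gripper is mounted at the origin on the work surface. World frame = base frame: x ahead of the robot, y to its left, z up, the work surface at z = 0. Lengths are in mm, angles in rad, forces in N, time in s.
With the tool pointing down it reaches from about 400 to 925 mm from the base axis. Payload 12.5 kg.
Tool frame: the origin (TCP) lies midway between the tips of the shut fingers; the grasp point (between the pads) lies 19 mm behind it; z points along the fingers, y is the line along which they close (so a half turn about z gives the same grasp; the last joint's range is limited). The gripper opens to 95 mm and grips with 3 to 60 N. Pads are 20 mm wide; open, the fingers measure 119 mm over their backs; the gripper's body (75 mm by 180 mm) begins 59 mm behind the grasp point.
Start: joints at [-1.26, 0.491, 1.559, -0, 1.092, -0.106], TCP at [253.047, -571.502, 214.661] pointing down, gripper open.
Joint ranges: [-3.1, 3.1], [-0.84, 2.19], [0.05, 2.79], [-1.13, 4.28], [0.06, 2.93], [-2.69, 2.69]. Speed limits (rad/s): [2.22, 2.22, 2.79, 3.14, 3.14, 3.14].

INTERFACE

Orientations are given as [roll, pitch, yaw] about the fixed x, y, z axes, in that order (R = Rz(yaw) Ry(pitch) Rx(roll)).
In Python, from cell import env gives the robot as it stands.
- The arm moves only by the tool arm_command, never from a script. Its argument "targets" is a list of rows, each a list of 5 numbers: the shift along the tool's x, y, z in mm, then the turn about the tool's z in degrees, then the opening, from 0 (shut) to 1 (fully open). In form: [[tx, ty, tz, roll, fingers], ...]. A call has 1 to 5 rows; each row is the pose to reach, as a shift and turn from the pose commanded when the call began, along the tool's axes at that moment; what a row does not reach only later rows make up. A row lasts 1/10 s, in which the tool goes at most 50 mm and 8.59 degrees, less where a joint would pass 70% of its speed; a pose out of reach is approached as far as the arm can. A call with a gripper value outside its range is refused whole. The fingers move at their own pace and stop on an object; the grip force is fixed at half the most. Time passes only in rows, so rows that repeat a pose let the fingers close. It gives the time, the measured TCP pose, the force, the opening and the grip force at its end, in the units of the state.
- env.state(): the state, without advancing time (a new reading comes with each control period).
- env.read_camera(name): name is "side" or "top"; returns a dict with "frame" (384x512x3 uint8, red, green, blue), "vertical_fov" (degrees; the focal length in pixels is half the picture's height over the tangent of half this angle, whatever the lens; pixels are square), "cx", "cy" (the principal point, pixels), "k1" (the pictures are not rectified: a ray, as slopes to the right and down, at radius r is drawn at 1 + k1 r^2 times it, then the intrinsics apply), "world_from_camera" (4x4, takes a point from camera to world coordinates). Camera axes: x right, y down, z forward; pixel columns grow to the right and rows downward; lengths in mm; the calibration is good to about 2 mm. A picture is of the moment at which its call begins. There is no depth.
- env.job_done(): hands the job in; it is judged then, once.
The state is a dict: "t": time; "joints": joint angles; "qvel": joint speeds; "tau": joint torques, N m; "eef_pos": TCP position; "tcp_rot": TCP orientation; "ft_force": force on the tool from outside, world axes, zero at the start; "moment": the same for the moment, N m; "opening": opening from 0.0 (shut) to 1.0 (fully open); "grip_force": force on a finger pad.
Only numpy, scipy, OpenCV 4.12 (cv2) and the standard library are available. Lean on these libraries where they do the work, as an engineer would, in place of code of your own. Each camera call takes 0.05 s, during which the arm holds its last target. There are 200 camera calls.

TASK

Send the specimen dish into the bench reader: press the round steel lock button on the carriage with a fingertip, keep it pressed and push the carriage along its rods towards the white hood until it is fully home against its end stop. Only then let the button spring back up, and move clear. Do not touch the dish, which must stay in its seat on the carriage, and leave the other things on the bench where they are.

Things in the scene. Friction and masses are not known exactly. Their poses are not given: they have to be found in the camera images.
- carriage (a joint): Slide of the flat aluminium carriage (mm: 104 wide, 190 long, deck 38 above the bench) towards the hood, in m: 0 to 0.12 = fully home, its side ears against the two dark stop posts. Starts anywhere from 0 to 0.04. While the button is up a pawl locks it in a toothed bar (it only rattles by up to 8 mm); with the button 3 mm or more down it slides with 1 to 3 N and stays where it is left.
- button (a joint): The lock button's travel straight down, in m: 0 up, 0.006 fully down. It begins to yield at about 5.5 N, fully down takes 8 N; let go, it springs back up and the pawl locks in the next gap (they are 8 mm apart). A fingertip's friction on it is enough to take the carriage along.
- button_top (a point): Centre of the top face of the lock button, a plain steel disc of 36 mm diameter in a black collar of 48 mm on the carriage's tail, away from the hood. Its face is 54 mm above the bench when up, 48 fully down; the collar's top is at 44. Moves with button and carriage. +y is the direction in which the carriage slides home, z up.
- dish_seat (a point): Centre of the floor of the dish seat, a low black ring (mm: 74 outside, 64 inside, 6 high) on the carriage's leading half, 38 mm above the bench. It lies 108 mm from the button's centre, straight along the slide direction (towards the hood). Same axes as the button.
- dish (a joint): How far the clear round specimen dish (60 mm diameter, 16 mm high, 30 g) has been lifted off the seat's floor, in m: 0 as it lies, its top then 54 mm above the bench. It lies by its weight alone on a short centring pin and rides along with the carriage.
- reader: Fixed reader (all in mm): base plate 150 x 380 x 6, rods, and at its +y end a white hood 146 wide, 130 long, 107 high (132 with the black camera box on its roof), mouth at y = 35. Origin on the middle line at bench level; +y is the slide direction. Stop posts, 42 high, at y = 12 to 25, x = +-66. Button centre at y = -158 with the carriage at 0, at y = -38 fully home.
- mortar: Bystander, loose (sizes in mm): yellow plastic mortar, 90 across the rim, 70 high, its pestle leaning out to 96 high. Origin at the centre of its underside.
- dropper_bottle: Bystander, loose (sizes in mm): amber bottle, 36 diameter, 75 high. Origin at the centre of its underside.
- specimen_jar: Bystander, loose (sizes in mm): glass jar, 52 diameter, 60 high. Origin at the centre of its underside.
- spare_dishes: Bystander, loose (sizes in mm): two spare dishes stacked, 60 diameter, 32 high. Origin at the centre of its underside.
- slide_box: Bystander, loose (sizes in mm): flat blue box, 92 x 87, 35 high. Origin at the centre of its underside.
- forceps: Bystander, loose (sizes in mm): steel forceps lying flat, 120 long, 8 high. Origin at the centre of its underside.
- beaker: Bystander, loose (sizes in mm): glass beaker, 68 diameter, 85 high. Origin at the centre of its underside.

How it is judged (in metres and radians):
On the way, in this order (a step that is already met when the one before it is completed fails the run):
1. the button is pressed while the carriage is still where it started (value of joint button above 0.0022 m and value of joint carriage below 0.05 m), for 0.1 s.
2. the carriage is home at its end stop with the button still held down (value of joint button above 0.0022 m and value of joint carriage above 0.117 m), for 0.1 s.
At the end, for the whole second after the job is handed in: The carriage stands within 3 mm of its end stop, the button is up again (within 1.2 mm), the dish lies in its seat, the bystanders are within 20 mm of where they stood, and the robot is clear (value of joint carriage above 0.117 m and value of joint button below 0.0012 m and value of joint dish below 0.002 m and distance of each of mortar, dropper_bottle, specimen_jar, spare_dishes, slide_box, forceps, beaker from where it was at the start of the episode below 0.02 m); the robot touches nothing.
It fails at once if the carriage is on its way (more than 10 mm past the start range, not yet within 6 mm of the stop) with the button up (value of joint button below 0.0008 m and value of joint carriage between 0.05 and 0.114 m).
It fails at once if the dish is lifted off its seat (more than 4 mm) (value of joint dish above 0.004 m).
It fails at once if the robot touches the dish (contact force between any of the fingers, the arm and dish_c0 above 0.5 N).
It fails at once if a bystander is pushed or lifted more than 20 mm away (distance of any of mortar, dropper_bottle, specimen_jar, spare_dishes, slide_box, forceps, beaker from where it was at the start of the episode above 0.02 m).
It also fails if it takes over 38 s, if anything falls off the work surface, if the arm or the gripper's body presses on something with over 40 N, if the wrist force passes 120 N, or if a joint passes its speed limit or range.

## Working session

There is one attempt and no reset: what is moved stays moved. The work goes in short steps, Python scripts to look and compute and a tool call to move; the robot and the scene stay as the last step left them, time stands still between calls to the robot, and variables do not carry over. Pictures are saved under pics/ and viewed, at most 10 in all, crops included, and the job is handed in when it is done.

Besides the shell and the picture viewer there is one more tool, called after "Request:" in YAML: its name, and indented under it one key for each argument. arm_command: Moves the arm, as the interface text tells. Its arguments: {"type":"object","properties":{"targets":{"type":"array","items":{"type":"array","items":{"type":"number"}}}},"required":["targets"]}

```bash
mkdir -p pics
cat > h.py <<'E'
import numpy as np, cv2
from cell import env
def K(c):
    h,w=c["frame"].shape[:2]; f=h/2/np.tan(np.radians(c["vertical_fov"])/2)
    return np.array([[f,0,c["cx"]],[0,f,c["cy"]],[0,0,1.]])
def ray(c,uv):
    p=cv2.undistortPoints(np.array([[uv]],float),K(c),np.array([c["k1"],0,0,0,0]))[0,0]
    T=np.array(c["world_from_camera"]); return T[:3,3],T[:3,:3]@np.array([p[0],p[1],1])
def plane(c,uv,z):
    o,d=ray(c,uv); return o+d*(z-o[2])/d[2]
def proj(c,P):
    T=np.linalg.inv(np.array(c["world_from_camera"])); R=cv2.Rodrigues(T[:3,:3])[0]
    return cv2.projectPoints(np.array([P],float),R,T[:3,3],K(c),np.array([c["k1"],0,0,0,0]))[0][0,0]
def cross(c1,a,c2,b):
    o1,d1=ray(c1,a);o2,d2=ray(c2,b)
    s=np.linalg.lstsq(np.c_[d1,-d2],o2-o1,rcond=None)[0]
    p,q=o1+d1*s[0],o2+d2*s[1]; return (p+q)/2,np.linalg.norm(p-q)
def save(c,n): cv2.imwrite(f"pics/{n}.png",c["frame"][:,:,::-1])
E
python3 - <<'E'
from h import *
for n in("top","side"):
    c=env.read_camera(n); save(c,n+"0"); print(n,np.round(c["world_from_camera"],2).tolist(),c["k1"])
print(env.state())
E
```

```text
top [[-0.02, -0.99, 0.14, 426.3], [-1.0, 0.02, -0.02, 36.65], [0.02, -0.14, -0.99, 1050.1], [0.0, 0.0, 0.0, 1.0]] 0.04720144131920584
side [[-0.79, -0.31, 0.53, 68.21], [-0.61, 0.42, -0.67, 657.71], [-0.01, -0.85, -0.52, 560.88], [0.0, 0.0, 0.0, 1.0]] -0.0005865136673112714
{'t': 0.1, 'joints': array([-1.25961628e+00,  4.91499423e-01,  1.55940291e+00,  1.94630159e-05,
        1.09172597e+00, -1.05543277e-01]), 'qvel': array([-0.00026697, -0.00148294, -0.00138633,  0.00169763,  0.00045936,
        0.00106029]), 'tau': array([ 2.55830113e-03, -6.13626337e+01, -2.58605146e+01,  6.94085285e-02,
        4.70322242e-02, -3.37046947e-05]), 'eef_pos': array([ 252.96614777, -571.26840644,  214.11514446]), 'tcp_rot': array([-3.14056459e+00, -1.26269284e-04,  4.16714275e-01]), 'ft_force': array([0.21063608, 0.12346868, 0.25155677]), 'moment': array([ 0.01746339, -0.0336793 , -0.00667183]), 'grip_force': 0.0, 'opening': 1.0012692980907427}
```

View pics/top0.png

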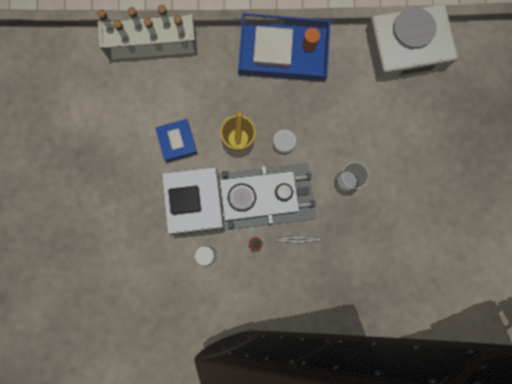

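View pics/side0.png

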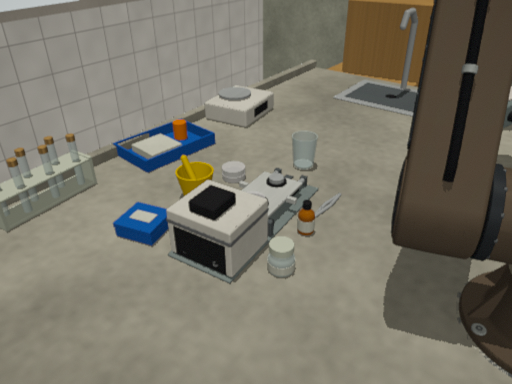

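Top view: button at about (285,192), dish at (242,197), hood at (193,200). Side view: button at about (277,179). Next I measure these.

Run:
```python
from h import *
t=env.read_camera("top"); s=env.read_camera("side")
def crop(c,x0,y0,x1,y1,k): return cv2.resize(c["frame"][y0:y1,x0:x1,::-1],None,fx=k,fy=k,interpolation=cv2.INTER_CUBIC)
a=crop(t,215,155,325,235,5); b=crop(s,240,160,330,240,5)
im=np.zeros((400,800,3),np.uint8); a=cv2.resize(a,(440,320)); b=cv2.resize(b,(360,320)); im[:320,:440]=a; im[:320,440:]=b
cv2.imwrite("pics/crop.png",im[:320])
# steel disc: flood of bright px enclosed by dark collar
for c,box,n in((t,(272,178,300,206),"top"),(s,(258,165,296,197),"side")):
    x0,y0,x1,y1=box; g=cv2.cvtColor(c["frame"],cv2.COLOR_RGB2GRAY)[y0:y1,x0:x1]
    print(n); 
    m=(g<70).astype(np.uint8); k,l,st,ce=cv2.connectedComponentsWithStats(m)
    for i in range(1,k):
        if st[i,4]>8: print("dark",st[i].tolist(),ce[i]+[x0,y0])
    k,l,st,ce=cv2.connectedComponentsWithStats(1-m,connectivity=4)
    for i in range(1,k):
        if st[i,4]>8: print("light",st[i].tolist(),ce[i]+[x0,y0])
for n,uv,z in(("btn",(285,192),54),("dish",(242,197),54)): print(n,plane(t,uv,z))
print(cross(t,(285,192),s,(277,179)))
```

```text
top
dark [5, 18, 11, 5, 16] [282.125  198.8125]
light [0, 0, 28, 28, 766] [285.59530026 191.34203655]
side
dark [9, 13, 19, 9, 71] [275.95774648 183.36619718]
dark [34, 27, 4, 4, 10] [294. 194.]
light [0, 0, 38, 32, 1128] [276.34929078 180.2535461 ]
btn [563.73036108 -67.82002597  54.        ]
dish [553.44866139  40.60238208  54.        ]
(array([566.71196779, -67.91988636,  43.71887908]), np.float64(3.681539971037593))
```

View pics/crop.png

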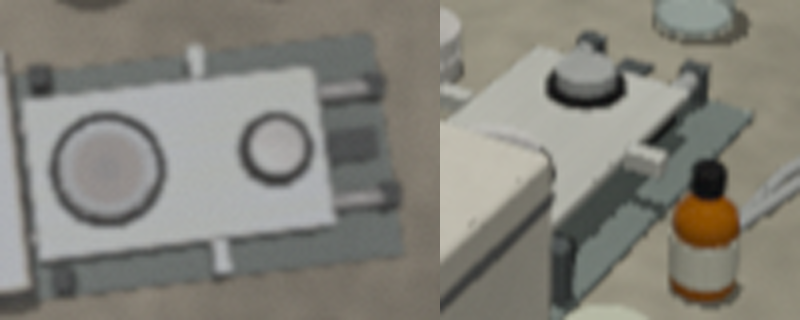

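The crops show the button disc at about (284.2,192) top and (276.7,177.5) side, and the seat ring at (242,197.2) top. Bystanders are clear of the button. The deck edges give the slide direction.

```bash
cat >> h.py <<'E'
def togo(P):
    s=env.state(); cy,sy=np.cos(s["tcp_rot"][2]),np.sin(s["tcp_rot"][2]); d=np.array(P)-s["eef_pos"]
    return np.round([cy*d[0]+sy*d[1], sy*d[0]-cy*d[1], -d[2]],1)   # tool pointing down
E
python3 - <<'E'
from h import *
t=env.read_camera("top"); s=env.read_camera("side")
T=lambda x,y:(215+x/4-.4,155+y/4-.4)
S=lambda x,y:(240+(x-440)/4-.4,160+y/4-.4)
print("cross",cross(t,T(277,148),s,S(587,72)))
print("btn",plane(t,T(277,148),50),"side",plane(s,S(587,72),54))
print("seat",plane(t,T(108,169),44))
for a,b in(((22,100),(312,68)),((40,258),(335,222))):
    d=plane(t,T(*a),38)-plane(t,T(*b),38); print(np.degrees(np.arctan2(d[1],d[0])),np.linalg.norm(d))
print("togo",togo([564,-66,214]))
E
```

```text
cross (array([566.78291482, -64.66158737,  49.04643462]), np.float64(3.0247524192186166))
btn [565.36617122 -65.36884945  50.        ] side [563.30712574 -56.99505911  54.        ]
seat [555.13058186  41.64681906  44.        ]
95.16472593789808 187.5253477667039
95.65391837909323 188.43336169829763
togo [ 489.  -336.3    0.5]
```

Request:
arm_command:
  targets:
    - [40,-27,0,-8,0]
    - [80,-55,0,-16,0]
    - [120,-82,0,-24,0]
    - [160,-110,0,-32,0]
    - [200,-137,0,-40,0]

```text
t: 0.8
eef_pos: [381.1, -363.5, 214.7]
tcp_rot: [3.141, 0.0, 1.12]
ft_force: [0.8, -0.9, 0.9]
opening: 0.638
grip_force: 0.0
```

```bash
python3 -c "
from h import *
print(togo([565,-65,214]),env.state()['tcp_rot'],env.state()['opening'])"
```

```text
[348.8  35.6   0.7] [3.14135299e+00 8.23093869e-05 1.12029505e+00] 0.6382998580193717
```

Request:
arm_command:
  targets:
    - [48,5,0,-8,0]
    - [96,10,0,-16,0]
    - [144,15,0,-24,0]
    - [192,20,0,-31,0]
    - [240,25,30,-31,0]

```text
t: 1.3
eef_pos: [507.7, -164.2, 190.5]
tcp_rot: [3.137, 0.003, 1.661]
ft_force: [0.3, -0.7, -0.8]
opening: 0.215
grip_force: 0.0
```

```bash
python3 -c "
from h import *
print(togo([565,-65,100]),env.state()['tcp_rot'],env.state()['opening'])"
```

```text
[93.6 66.  90.5] [3.13653655e+00 2.96650222e-03 1.66076595e+00] 0.21528730777508442
```

Request:
arm_command:
  targets:
    - [35,25,0,0,0]
    - [70,50,20,0,0]
    - [92,65,50,0,0]
    - [92,65,90,0,0]
    - [92,65,90,0,0]

```text
t: 1.8
eef_pos: [560.5, -67.2, 94.3]
tcp_rot: [-3.135, -0.002, 1.658]
ft_force: [0.2, 1.1, 1.4]
opening: 0.004
grip_force: 0.0
```

Run:
```python
from h import *
t=env.read_camera("top"); s=env.read_camera("side"); st=env.state()
print(st["eef_pos"],st["tcp_rot"],st["opening"])
tip=st["eef_pos"]
ims=[]
for c,(u,v) in((t,(284,192)),(s,(277,178))):
    f=c["frame"][:,:,::-1][v-40:v+25,u-40:u+40].copy()
    f=cv2.resize(f,None,fx=5,fy=5,interpolation=cv2.INTER_CUBIC)
    for P,col in((tip,(0,0,255)),(np.r_[tip[:2],54],(0,255,0))):
        q=proj(c,P); cv2.circle(f,tuple(int(x) for x in ((q-[u-40,v-40]+.4)*5)),3,col,-1)
    ims.append(f)
cv2.imwrite("pics/near.png",np.hstack(ims))
```

```text
[562.37191832 -68.70802711  98.61267444] [-3.14049315e+00 -2.62772975e-04  1.65582770e+00] 0.00513121780548101
```

View pics/near.png

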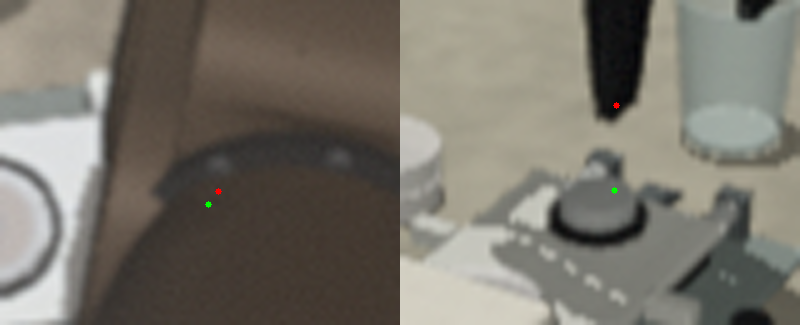

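The side view shows the shut tip at (610,120), hanging a few mm short of the button centre at (597,188). That agrees with the target (565.5,-65), so I correct and descend.

```bash
python3 -c "
from h import *
print(togo([565.5,-65,58]))"
```

```text
[ 3.4  3.4 40.6]
```

Request:
arm_command:
  targets:
    - [3.4,3.4,15,0,0]
    - [3.4,3.4,30,0,0]
    - [3.4,3.4,38,0,0]
    - [3.4,3.4,40,0,0]
    - [3.4,3.4,40,0,0]

```text
t: 2.4
eef_pos: [565.7, -65.1, 58.6]
tcp_rot: [3.141, 0.0, 1.656]
ft_force: [-0.1, -0.4, 0.4]
opening: 0.004
grip_force: 0.0
```

Request:
arm_command:
  targets:
    - [0,0,2,0,0]
    - [0,0,4,0,0]
    - [0,0,6,0,0]
    - [0,0,8,0,0]
    - [0,0,8,0,0]

```text
t: 2.9
eef_pos: [565.8, -64.9, 50.6]
tcp_rot: [3.141, 0.0, 1.656]
ft_force: [-1.0, -0.6, 6.4]
opening: 0.002
grip_force: 3.3
```

Request:
arm_command:
  targets:
    - [0,0,1,0,0]
    - [0,0,2,0,0]
    - [0,0,3,0,0]
    - [0,0,3,0,0]
    - [0,0,3,0,0]

```text
t: 3.4
eef_pos: [565.9, -64.9, 48.2]
tcp_rot: [3.14, 0.001, 1.656]
ft_force: [-2.8, -0.5, 11.2]
opening: 0.007
grip_force: 5.7
```

Request:
arm_command:
  targets:
    - [3,0,0.5,0,0]
    - [8,0,0.5,0,0]
    - [13,0,0.5,0,0]
    - [18,0,0.5,0,0]
    - [20,0,0.5,0,0]

```text
t: 3.9
eef_pos: [564.0, -44.8, 48.1]
tcp_rot: [3.14, 0.001, 1.656]
ft_force: [-4.1, -2.7, 17.1]
opening: 0.005
grip_force: 8.6
```

Run:
```python
from h import *
t=env.read_camera("top"); s=env.read_camera("side"); st=env.state()
print(st["eef_pos"],st["ft_force"])
a=t["frame"][150:240,160:330,::-1]; b=s["frame"][130:250,220:330,::-1]
cv2.imwrite("pics/push.png",np.hstack([cv2.resize(a,(425,225)),cv2.resize(b,(206,225))]))
```

```text
[563.96949381 -44.76439069  48.14686518] [-5.07945894  0.4334567  18.05856444]
```

View pics/push.png

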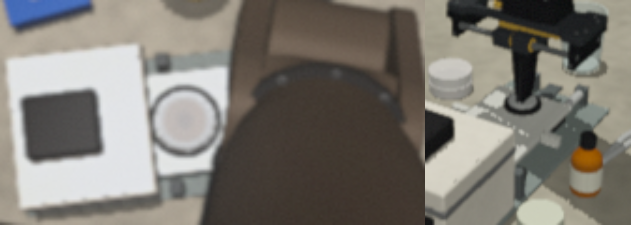

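The seat ring moved from column 242 to 234.4 (about 19 mm), so the carriage is following with the button down. I push on.

Request:
arm_command:
  targets:
    - [5,-0.2,0,0,0]
    - [10,-0.4,0,0,0]
    - [15,-0.6,0,0,0]
    - [20,-0.8,0,0,0]
    - [25,-1,0,0,0]

```text
t: 4.5
eef_pos: [561.4, -20.2, 48.2]
tcp_rot: [3.139, 0.001, 1.656]
ft_force: [-2.8, -2.7, 16.3]
opening: 0.005
grip_force: 7.8
```

Request:
arm_command:
  targets:
    - [5,-0.1,0,0,0]
    - [10,-0.2,0,0,0]
    - [15,-0.3,0,0,0]
    - [20,-0.4,0,0,0]
    - [22,-0.4,0,0,0]

```text
t: 5.0
eef_pos: [559.2, 1.9, 48.2]
tcp_rot: [3.139, 0.001, 1.656]
ft_force: [-2.4, -1.5, 15.8]
opening: 0.004
grip_force: 7.9
```

Request:
arm_command:
  targets:
    - [3,0,0,0,0]
    - [6,0,0,0,0]
    - [9,0,0,0,0]
    - [12,0,0,0,0]
    - [12,0,0,0,0]

```text
t: 5.5
eef_pos: [558.0, 14.0, 48.1]
tcp_rot: [3.14, 0.0, 1.656]
ft_force: [-3.1, 0.7, 17.1]
opening: 0.007
grip_force: 8.3
```

Request:
arm_command:
  targets:
    - [2,0,0,0,0]
    - [4,0,0,0,0]
    - [6,0,0,0,0]
    - [8,0,0,0,0]
    - [8,0,0,0,0]

```text
t: 6.0
eef_pos: [557.2, 21.8, 48.1]
tcp_rot: [3.14, 0.0, 1.656]
ft_force: [-3.9, -0.3, 17.4]
opening: -0.002
grip_force: 8.5
```

Request:
arm_command:
  targets:
    - [1.5,0,0,0,0]
    - [3,0,0,0,0]
    - [4.5,0,0,0,0]
    - [6,0,0,0,0]
    - [6,0,0,0,0]

```text
t: 6.5
eef_pos: [557.5, 26.7, 48.2]
tcp_rot: [3.138, 0.002, 1.656]
ft_force: [-0.5, -9.7, 14.1]
opening: 0.005
grip_force: 7.1
```

Run:
```python
from h import *
t=env.read_camera("top"); s=env.read_camera("side"); st=env.state()
print(st["eef_pos"],st["ft_force"])
a=t["frame"][160:235,180:280,::-1]; b=s["frame"][130:250,220:330,::-1]
cv2.imwrite("pics/push2.png",np.hstack([cv2.resize(a,(400,300),interpolation=2),cv2.resize(b,(275,300),interpolation=2)]))
```

```text
[557.52719139  26.64822671  48.1819705 ] [-0.38826415 -8.05909249 14.20405312]
```

View pics/push2.png

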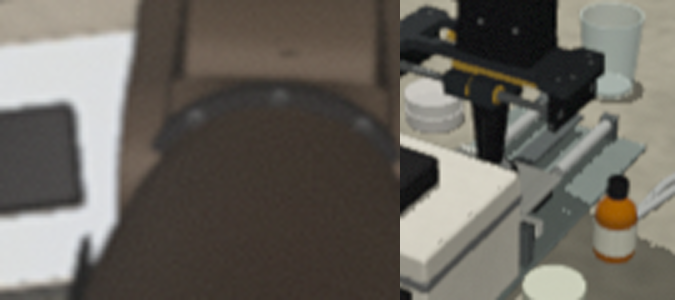

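Side view: the ear at about (535,228) is at the stop post (527,245), and the push force has jumped to about 10 N, so the carriage appears to be home. I check the hood-mouth geometry and give one more nudge.

Request:
arm_command:
  targets:
    - [0.5,0,0.2,0,0]
    - [1,0,0.2,0,0]
    - [1,0,0.2,0,0]
    - [1,0,0.2,0,0]

```text
t: 7.0
eef_pos: [557.6, 27.3, 48.2]
tcp_rot: [3.138, 0.002, 1.656]
ft_force: [-0.5, -11.2, 16.4]
opening: 0.004
grip_force: 7.9
```

Run:
```python
from h import *
t=env.read_camera("top"); s=env.read_camera("side")
print("hood mouth",plane(t,(218.5,170),107),plane(t,(222,230),107),env.state()["eef_pos"])
save(s,"s2")
f=s["frame"][195:250,255:295,::-1]; cv2.imwrite("pics/ear.png",cv2.resize(f,None,fx=10,fy=10,interpolation=2))
```

```text
hood mouth [613.0854231   95.24951325 107.        ] [469.78166916  88.87243951 107.        ] [557.62679979  27.34284193  48.16970144]
```

View pics/ear.png

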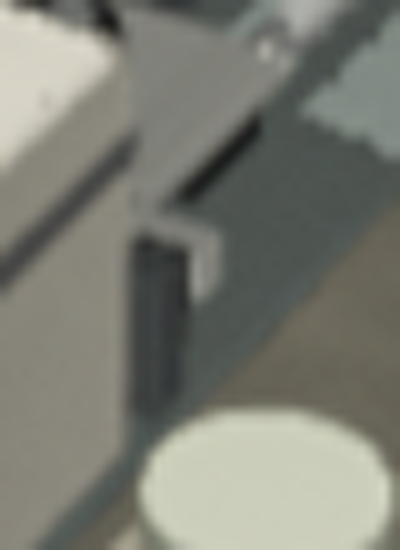

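The ear (200,250) lies against the stop post (160,300), so the carriage is home. Now I lift straight up.

Request:
arm_command:
  targets:
    - [0,0,-2,0,0]
    - [0,0,-5,0,0]
    - [0,0,-9,0,0]
    - [0,0,-16,0,0]
    - [0,0,-30,0,0]

```text
t: 7.6
eef_pos: [555.5, 28.8, 76.3]
tcp_rot: [-3.14, -0.0, 1.656]
ft_force: [0.2, 0.8, 0.3]
opening: 0.003
grip_force: 0.0
```

Request:
arm_command:
  targets:
    - [0,0,-40,0,0]
    - [0,0,-80,0,0]
    - [-45,0,-110,0,0]
    - [-90,0,-120,0,0]
    - [-135,0,-120,0,0]

```text
t: 8.1
eef_pos: [568.2, -107.2, 199.1]
tcp_rot: [3.138, 0.001, 1.657]
ft_force: [1.6, 0.4, -0.0]
opening: 0.004
grip_force: 0.0
```

Request:
arm_command:
  targets:
    - [-45,0,0,0,0]
    - [-90,0,0,0,0]
    - [-130,0,0,0,0]
    - [-130,0,0,0,0]
    - [-130,0,0,0,0]

```text
t: 8.6
eef_pos: [578.2, -235.7, 196.2]
tcp_rot: [-3.141, -0.001, 1.654]
ft_force: [1.2, 0.4, 0.1]
opening: 0.003
grip_force: 0.0
```

Run:
```python
from h import *
t=env.read_camera("top"); s=env.read_camera("side"); st=env.state(); print(st["eef_pos"],st["ft_force"],st["t"])
a=t["frame"][110:270,150:380,::-1]; b=s["frame"][130:280,180:360,::-1]
cv2.imwrite("pics/end.png",np.hstack([cv2.resize(a,(431,300),interpolation=2),cv2.resize(b,(360,300),interpolation=2)]))
```

```text
[ 578.493004   -234.34409107  196.5390575 ] [ 0.17500628  0.24018533 -0.11543415] 8.7
```

View pics/end.png

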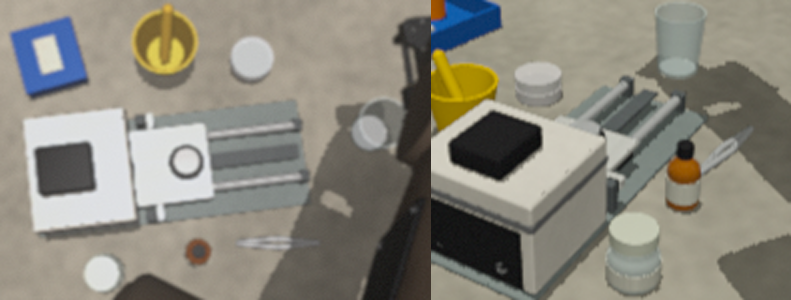

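The end view shows the ears (143,122) and (155,213) at the posts, the button up at (186,161), and the bystanders unmoved. I check that the ear did not back off on release, comparing side frames numerically.

Run:
```python
from h import *
s=env.read_camera("side"); a=cv2.imread("pics/s2.png",0); b=cv2.cvtColor(s["frame"],cv2.COLOR_RGB2GRAY)
# ear patch x 267-278, y 214-227
tm=a[213:228,268:279]; r=cv2.matchTemplate(b[207:234,262:285],tm,cv2.TM_CCOEFF_NORMED); _,m,_,p=cv2.minMaxLoc(r); print(m,p,"expect (6,6)")
t=env.read_camera("top"); g0=cv2.imread("pics/top0.png",0); g=cv2.cvtColor(t["frame"],cv2.COLOR_RGB2GRAY)
tm=g0[184:201,276:293]; r=cv2.matchTemplate(g[180:215,225:275],tm,cv2.TM_CCOEFF_NORMED); _,m,_,p=cv2.minMaxLoc(r)
q=np.array(p)+[225,180]; print(m,q-[276,184], plane(t,q+8.,54)-plane(t,(284,192),54))
```

```text
0.8408140540122986 (6, 6) expect (6,6)
0.959724485874176 [-35   4] [-8.19805905 88.29171186  0.        ]
```

Run:
```python
from h import *
s=env.read_camera("side"); a=cv2.imread("pics/s2.png",0); b=cv2.cvtColor(s["frame"],cv2.COLOR_RGB2GRAY)
up=lambda i:cv2.resize(i,None,fx=8,fy=8,interpolation=cv2.INTER_CUBIC)
def sub(a,b,x0,y0,x1,y1,dx=0,dy=0,k=4):
    r=cv2.matchTemplate(up(b[y0-k+dy:y1+k+dy,x0-k+dx:x1+k+dx]),up(a[y0:y1,x0:x1]),cv2.TM_CCOEFF_NORMED); _,m,_,p=cv2.minMaxLoc(r); return round(m,3),np.array(p)/8-k+[dx,dy]
print("ear",sub(a,b,268,213,279,228),sub(a,b,272,216,279,227),"static",sub(a,b,230,205,262,240))
t=env.read_camera("top"); g0=cv2.imread("pics/top0.png",0); g=cv2.cvtColor(t["frame"],cv2.COLOR_RGB2GRAY)
m,d=sub(g0,g,276,184,293,201,-35,4); print(m,d,plane(t,d+[284,192],54)-plane(t,(284,192),54))
# side view: 3 mm along slide near ear in px
P=plane(s,(275,218),38); print(proj(s,P+[-.28*1,2.99,0])-proj(s,P))
im=np.hstack([up(a[200:240,255:295]),up(b[200:240,255:295])]); cv2.imwrite("pics/cmp.png",im)
```

```text
ear (0.843, array([-0.125,  0.125])) (0.764, array([0.   , 0.125])) static (1.0, array([0., 0.]))
0.985 [-34.625   4.25 ] [-8.8514004 87.3656339  0.       ]
[-0.73293693  0.72566055]
```

View pics/cmp.png

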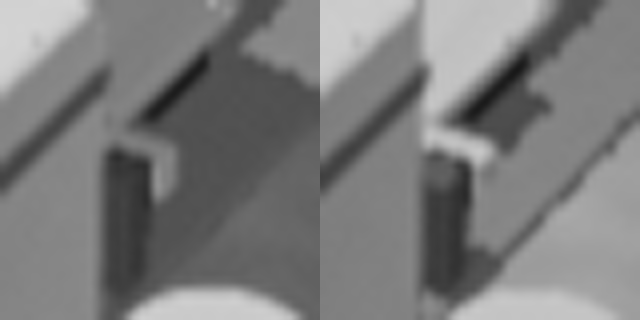

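The ear is unmoved (under 0.15 px, about 0.5 mm) and against the post, so I hand in.

```bash
python3 -c "
from cell import env
print(env.job_done())"
```

```text
the job is handed in; nothing more can be done
None
```

I pushed the carriage home against its stop posts with the button held down, released the button, moved the arm clear and handed the job in at about 9 s; the hand-in call returned no verdict.

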